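# Try the slide case lid, free its catch, hold the lid up

## Robot

A 6-joint arm with a two-finger parallel gripper is mounted at the origin on the work surface. World frame = base frame: x ahead of the robot, y to its left, z up, the work surface at z = 0. Lengths are in m, angles in rad, forces in N, time in s.
With the tool pointing down it reaches from about 0.35 to 0.875 m from the base axis. Payload 15.5 kg.
Tool frame: the origin (TCP) lies midway between the tips of the shut fingers; the grasp point (between the pads) lies 19 mm behind it; z points along the fingers, y is the direction in which the jaws open and shut (so a half turn about z gives the same grasp; the last joint's range is limited). The gripper opens to 85 mm and grips with 20 to 120 N. Pads are 22 mm wide; open, the fingers measure 114 mm over their backs; the gripper's body (76 mm by 85 mm) begins 54 mm behind the grasp point. The pads swing forward as they close: fully open they stand 13 mm farther back than shut.
Start: joints at [-1.2, 0.494, 1.345, -0, 1.302, -0.096], TCP at [0.281, -0.558, 0.231] pointing down, gripper open.
Joint ranges: [-2.91, 2.91], [-0.82, 2.16], [0.22, 2.67], [-1.22, 4.37], [0.12, 2.79], [-3.08, 3.08]. Speed limits (rad/s): [1.89, 1.89, 2.57, 3.01, 3.01, 3.01].

## Interface

Orientations are given as [roll, pitch, yaw] about the fixed x, y, z axes, in that order (R = Rz(yaw) Ry(pitch) Rx(roll)).
In Python, from cell import * gives the robot as it stands. Calls block until the motion is done:
- movep(position, orientation): joint-space move of the TCP to a pose.
- move_l(position, frame=None, feed=0.15): straight line of the TCP; frame=None keeps the orientation; feed is the mean speed in m/s.
- move_j(angles): joint-space move.
- open_jaws() and clamp(newtons=None): open the fingers fully, or close them until they stop; newtons is the grip in N (None keeps the last).
- dwell(seconds).
- ik(position, orientation): joint angles nearest the present ones, or None.
- snapshot(name): name is "side" or "top" or "wrist"; returns the picture (420x560x3 uint8, red, green, blue); there is no depth.
- get_calibration(name): a dict with "fx", "fy", "cx", "cy" (pixels), "dist" ([k1, k2, p1, p2, k3] as OpenCV has them; the pictures are not rectified), "R" (3x3) and "t" (3): a world point X has camera coordinates R X + t. Camera axes: x right, y down, z forward; pixel columns grow to the right and rows downward; lengths in m; the calibration is good to about 2 mm. A picture is of the moment at which its call begins: read the wrist's pose just before it. get_calibration takes no time and is no camera call; for the wrist camera it gives the pose at the moment of the call.
A pose or a line that the arm cannot do raises MotionError and nothing moves.
- job_done(): hands the job in, once; it reports no verdict.
Readings, each from a call of its own:
- current_time_s(): time.
- current_q(): joint angles.
- current_dq(): joint speeds.
- current_joint_efforts(): joint torques, N m.
- current_position(): TCP position.
- current_tcp_rot(): TCP orientation.
- current_wrist_force(): force on the tool from outside, world axes, zero at the start.
- current_ft_torque(): the same for the moment, N m.
- current_width(): opening from 0.0 (shut) to 1.0 (fully open).
Only numpy, scipy, OpenCV 4.12 (cv2) and the standard library are available. Lean on these libraries where they do the work, as an engineer would, in place of code of your own. Each camera call takes 0.05 s, during which the arm holds its last target.

## Task

Open the wooden slide case on the bench: tug its lid up by the bar handle to find out whether the hidden catch is engaged. If it is, let the lid back down, turn the round black knob on the lid by about a quarter turn and lift again. Finish while still holding the lid about half open, at roughly 45 degrees (it falls shut if let go), and leave the glassware standing round the case where it is.

Things in the scene. Friction and masses are not known exactly. Their poses are not given: they have to be found in the camera images.
- case: Wooden box, 300 (its x) by 260 (its y) by 85 mm high, fixed to the bench, with a hinged wooden lid 12 mm thick on top (lid's top 97 mm above the bench). Origin: centre of its underside, z up. Hinge line: along the case's x at y = +130, z = 85 mm; the lid's free edge is at y = -130 mm. The lid weighs 0.4 to 0.8 kg. A cam under the lid, on the knob's shaft, may catch a striker on the box.
- lid (a joint): Lid angle in rad: 0 closed, grows as the free edge rises, stop at 1.5. It always falls shut by its own weight. With the catch engaged it comes up only 0.015 to 0.04 rad (2 to 6 mm at the handle) and stops hard. Whether it is engaged differs from run to run and cannot be seen.
- handle (a point): Middle of the bar of the steel U-handle on the lid's top; moves with the lid, axes are the lid's (the case's when closed). Closed: at (35, -35, 137) mm in the case frame. Round bar 10 mm thick, 110 mm long between its posts, along the case's x, its axis 40 mm above the lid's top, 165 mm across and 52 mm up from the hinge line.
- knob_top (a point): Centre of the top of the round unmarked black knob on the lid: 38 mm diameter, gripped 10 to 28 mm above the lid's top; this point is 30 mm above it, closed at (-85, -82, 127) mm in the case frame. Axes are the lid's, they do not turn with the knob. Stiff (0.06 N m), stays where left. A turn of 1.0 to 1.6 rad either way frees an engaged catch; turning a free one may engage it.
- beaker: Bystander: loose clear beaker, 66 mm diameter, 85 mm high, standing on the bench. Origin: centre of its underside.
- dropper: Bystander: loose amber dropper bottle, 40 mm diameter, 85 mm high, standing on the bench. Origin: centre of its underside.
- dish: Bystander: loose shallow glass dish, 90 mm diameter, 16 mm high, on the bench. Origin: centre of its underside.

How it is judged:
On the way, in this order (a step that is already met when the one before it is completed fails the run):
1. the lid has been tugged up by its play, held in the fingers (value of joint lid above 0.008 rad and contact force between the fingers and case above 0.5 N), for 0.1 s.
2. the lid is free of its catch and raised (value of joint lid above 0.3 rad and contact force between the fingers and case above 0.5 N), for 0.1 s.
At the end, for the whole second after the job is handed in: The lid stands still between 0.55 and 1.05 rad (32 to 60 degrees), carried by the robot's fingers (contact over 0.5 N) and by nothing else; beaker, dropper bottle and dish are within 30 mm of where they stood (value of joint lid between 0.55 and 1.05 rad and velocity of joint lid between -0.1 and 0.1 rad/s and contact force between the fingers and case above 0.5 N and contact force between each of beaker, dropper, dish and case below 0.1 N and distance of each of beaker, dropper, dish from where it was at the start of the episode below 0.03 m); the arm keeps its last pose, push and grip.
It fails at once if a piece of glassware is pushed away or knocked over (distance of any of beaker, dropper, dish from where it was at the start of the episode above 0.03 m or angle between any of beaker, dropper, dish's own z axis and vertical above 0.5 rad).
It also fails if it takes over 64 s, if anything falls off the work surface, if the arm or the gripper's body presses on something with over 40 N, if the wrist force passes 120 N, or if a joint passes its speed limit or range.

## Working session

There is one attempt and no reset: what is moved stays moved. The work goes in short steps, each a Python script; the robot and the scene stay as the last script left them, time stands still between calls to the robot, and variables do not carry over. Pictures are saved under pics/ and viewed, and the job is handed in when it is done.

```bash
ls; mkdir -p pics
python3 - <<'E'
from cell import *
import cv2
for n in ("side","top","wrist"):
    cv2.imwrite(f"pics/a_{n}.png",snapshot(n)[:,:,::-1])
    c=get_calibration(n);print(n,{k:(v.round(3).tolist() if hasattr(v,'round') and not isinstance(v,float) else v) for k,v in c.items()})
print(current_time_s(),current_position(),current_tcp_rot(),current_wrist_force())
E
```

```text
pics
side {'fx': 462.08377518753855, 'fy': 462.08377518753855, 'cx': 280.487721936717, 'cy': 208.47150295422324, 'dist': [-0.063, 0.0, 0.0, 0.0, 0.0], 'R': [[0.985, -0.174, -0.008], [-0.093, -0.492, -0.866], [0.147, 0.853, -0.501]], 't': [-0.558, 0.157, 0.849]}
top {'fx': 406.42499084395877, 'fy': 406.42499084395877, 'cx': 284.2879730627173, 'cy': 210.29875008773942, 'dist': [-0.122, 0.0, 0.0, 0.0, 0.0], 'R': [[-0.021, -0.999, -0.028], [-0.999, 0.022, -0.045], [0.045, 0.027, -0.999]], 't': [0.023, 0.56, 0.953]}
wrist {'fx': 307.88594110050946, 'fy': 307.88594110050946, 'cx': 279.634746773796, 'cy': 215.4114796635299, 'dist': [-0.046, 0.0, 0.0, 0.0, 0.0], 'R': [[0.45, -0.893, -0.001], [-0.854, -0.43, 0.292], [-0.261, -0.13, -0.956]], 't': [-0.624, -0.038, 0.381]}
0.15 [ 0.28116925 -0.55789719  0.23085395] [-3.14071143e+00 -5.28439161e-05  4.66806507e-01] [0.20988685 0.55956813 1.13483551]
```

View pics/a_top.png

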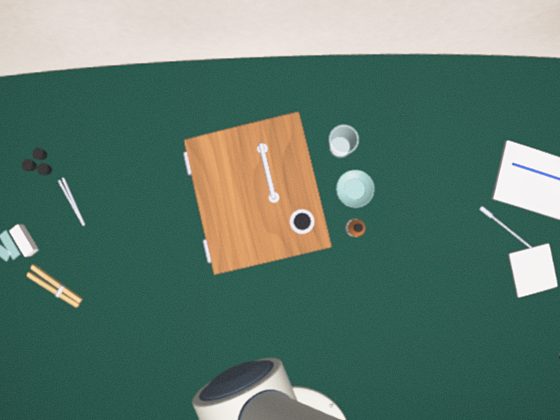

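View pics/a_side.png

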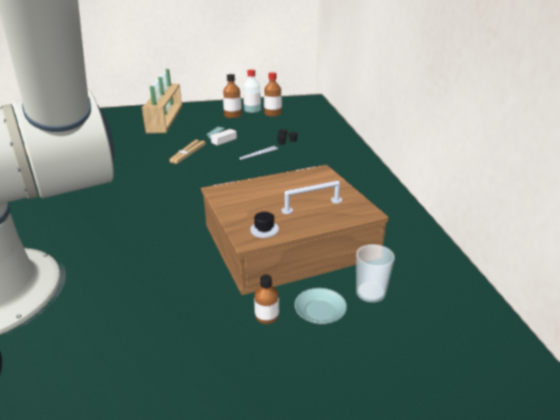

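The top picture shows the lid with corners near (184,140), (298,112), (331,247), (214,274). The hinges are on its left (world +y), the handle posts at (262,148) and (274,198), and the knob at (302,221). The glassware is right of the free edge: beaker (343,141), dish (355,188), dropper (355,228).

```bash
cat > h.py <<'E'
from cell import *
import cv2, numpy as np
from scipy.spatial.transform import Rotation as Ro
def ray(n,px,z):
    c=get_calibration(n);K=np.array([[c['fx'],0,c['cx']],[0,c['fy'],c['cy']],[0,0,1]])
    u=cv2.undistortPoints(np.array(px,float).reshape(-1,1,2),K,np.array(c['dist'],float)).reshape(-1,2)
    R=np.array(c['R']);t=np.array(c['t']);C=-R.T@t
    d=np.c_[u,np.ones(len(u))]@R
    return C+d*((z-C[2])/d[:,2])[:,None]
E
python3 - <<'E'
from h import *
im=cv2.imread("pics/a_top.png");hsv=cv2.cvtColor(im,cv2.COLOR_BGR2HSV)
m=cv2.inRange(hsv,(5,60,90),(22,255,255));m[:, :170]=0;m[:,340:]=0;m[290:]=0
m=cv2.morphologyEx(m,cv2.MORPH_CLOSE,np.ones((9,9)))
cs,_=cv2.findContours(m,0,1);c=max(cs,key=cv2.contourArea);h=cv2.convexHull(c)
# corners
a=cv2.approxPolyDP(h,8,True).reshape(-1,2);print(a)
P=ray("top",a,.097);print(P.round(4));print([np.linalg.norm(P[i]-P[i-1]).round(4) for i in range(len(P))])
hp=ray("top",[(262.5,148),(274,198)],.137);print("bar",hp.round(4),np.linalg.norm(hp[0]-hp[1]))
kb=cv2.inRange(hsv,(0,0,0),(179,255,60));kb[:205]=0;kb[240:]=0;kb[:,:285]=0;kb[:,320:]=0
cs,_=cv2.findContours(kb,0,1);c=max(cs,key=cv2.contourArea);k=cv2.minEnclosingCircle(c);print(k,ray("top",[k[0]],.127).round(4))
g=ray("top",[(355,188),(343,141),(355,228)],0.0);print("dish,beaker,drop approx",g.round(3))
z=cv2.resize(im[90:290,170:380],None,fx=3.6,fy=2.9*1.0,interpolation=cv2.INTER_CUBIC);cv2.imwrite("pics/z1.png",cv2.resize(im[90:290,170:380],None,fx=2.9,fy=2.9,interpolation=cv2.INTER_CUBIC))
E
```

```text
[[298 112]
 [331 246]
 [214 274]
 [184 140]]
[[ 0.7733 -0.0269  0.097 ]
 [ 0.4775 -0.0912  0.097 ]
 [ 0.4215  0.1641  0.097 ]
 [ 0.7186  0.228   0.097 ]]
[np.float64(0.2607), np.float64(0.3027), np.float64(0.2614), np.float64(0.3039)]
bar [[0.6867 0.0498 0.137 ]
 [0.5811 0.0277 0.137 ]] 0.10787459626548905
((301.5566101074219, 220.77359008789062), 7.2401041984558105) [[ 0.5328 -0.0284  0.127 ]]
dish,beaker,drop approx [[ 0.611 -0.161  0.   ]
 [ 0.727 -0.136  0.   ]
 [ 0.515 -0.158  0.   ]]
```

View pics/z1.png

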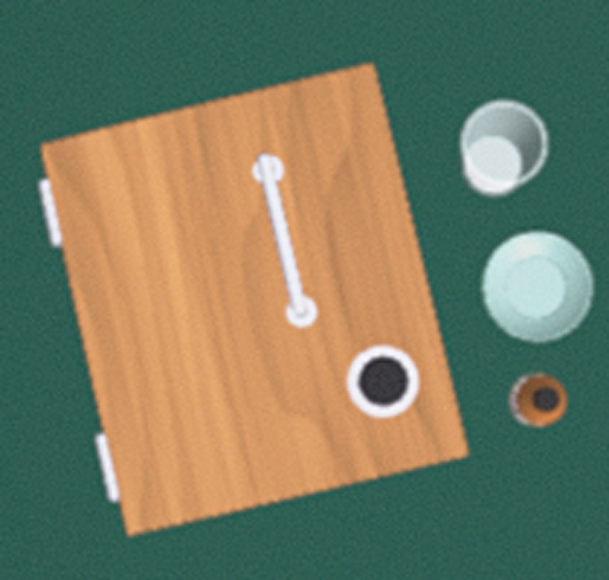

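Sizes check out: lid 0.303 x 0.261 m, bar 0.108 m, and the knob matches its predicted place within 1.5 mm. Next I plan the poses and check IK before moving.

```bash
cat >> h.py <<'E'
YAW=0.213; C0=np.array([.5977,.0685,0]); RC=Ro.from_euler('z',YAW)
def cw(p): return C0+RC.apply(np.array(p,float))
BX=32.5e-3
def bar(th):
    c,s=np.cos(th),np.sin(th)   # rotation about -x: lid frame (y=-165,z=52) from hinge
    y,z=-.165,.052
    return cw([BX,.130+c*y+s*z,.085-s*y+c*z])
def pose(th,phi,flip=0,d=.018):
    Rt=RC*Ro.from_euler('x',-phi)*Ro.from_euler('x',np.pi)*Ro.from_euler('z',np.pi*flip)
    e=Rt.as_euler('xyz'); return bar(th)+d*Rt.apply([0,0,1]),e
E
python3 - <<'E'
from h import *
for f in (0,1):
  for k in (0,.5,1):
    print(f,k,[None if (q:=ik(*map(list,pose(t,k*t,f)))) is None else np.round(q,2).tolist() for t in (0,.3,.55,.8)])
p=cw([-.085,-.082,0]);p[2]=.097
for y in np.arange(-3,3.2,.5):
    q=ik(list(p),[np.pi,0,y]); print(round(y,2),None if q is None else np.round(q,2))
print(bar(0))
E
```

```text
0 0 [[-0.03, 0.63, 1.43, -0.0, 1.08, 1.33], [0.01, 0.57, 1.39, -0.0, 1.17, 1.36], [0.05, 0.54, 1.37, -0.0, 1.24, 1.41], [0.11, 0.51, 1.34, -0.0, 1.29, 1.47]]
0 0.5 [[-0.03, 0.63, 1.43, -0.0, 1.08, 1.33], [0.08, 0.57, 1.41, -0.16, 1.15, 1.5], [0.19, 0.55, 1.38, -0.29, 1.22, 1.65], [0.3, 0.55, 1.34, -0.41, 1.31, 1.78]]
0 1 [[-0.03, 0.63, 1.43, -0.0, 1.08, 1.33], [0.15, 0.58, 1.42, -0.33, 1.14, 1.65], [0.31, 0.6, 1.39, -0.58, 1.27, 1.88], [0.46, 0.66, 1.34, -0.78, 1.44, 2.05]]
1 0 [[-0.03, 0.63, 1.43, 0.0, 1.08, -1.81], [0.01, 0.57, 1.39, 0.0, 1.17, -1.78], [0.05, 0.54, 1.37, 0.0, 1.24, -1.73], [0.11, 0.51, 1.34, 0.0, 1.29, -1.68]]
1 0.5 [[-0.03, 0.63, 1.43, 0.0, 1.08, -1.81], [0.08, 0.57, 1.41, -0.16, 1.15, -1.64], [0.19, 0.55, 1.38, -0.29, 1.22, -1.49], [0.3, 0.55, 1.34, -0.41, 1.31, -1.36]]
1 1 [[-0.03, 0.63, 1.43, 0.0, 1.08, -1.81], [0.15, 0.58, 1.42, -0.33, 1.14, -1.49], [0.31, 0.6, 1.39, -0.58, 1.27, -1.26], [0.46, 0.66, 1.34, -0.78, 1.44, -1.1]]
-3.0 [-0.17  0.54  1.72  0.    0.88 -1.88]
-2.5 [-0.17  0.54  1.72  0.    0.88 -2.38]
-2.0 [-0.17  0.54  1.72 -0.    0.88 -2.88]
-1.5 [-0.17  0.54  1.72 -0.    0.88  2.9 ]
-1.0 [-0.17  0.54  1.72 -0.    0.88  2.4 ]
-0.5 [-0.17  0.54  1.72 -0.    0.88  1.9 ]
0.0 [-0.17  0.54  1.72 -0.    0.88  1.4 ]
0.5 [-0.17  0.54  1.72 -0.    0.88  0.9 ]
1.0 [-0.17  0.54  1.72 -0.    0.88  0.4 ]
1.5 [-0.17  0.54  1.72 -0.    0.88 -0.1 ]
2.0 [-0.17  0.54  1.72  0.    0.88 -0.6 ]
2.5 [-0.17  0.54  1.72  0.    0.88 -1.1 ]
3.0 [-0.17  0.54  1.72  0.    0.88 -1.6 ]
[0.63686429 0.04116123 0.137     ]
```

Run:
```python
from h import *
p,e=pose(0,0)
movep([p[0],p[1],.26],list(e))
cv2.imwrite("pics/b_wrist.png",snapshot("wrist")[:,:,::-1]);cv2.imwrite("pics/b_top.png",snapshot("top")[:,:,::-1])
print(current_time_s(),current_position(),current_tcp_rot(),current_wrist_force(),current_q())
c=get_calibration("wrist");K=np.array([[c['fx'],0,c['cx']],[0,c['fy'],c['cy']],[0,0,1]])
pts=np.array([cw([BX+s,-.035,.137]) for s in(-.055,0,.055)]+[cw([-.085,-.082,.127])])
print(cv2.projectPoints(pts,cv2.Rodrigues(np.array(c['R']))[0],np.array(c['t']),K,np.array(c['dist']))[0].reshape(-1,2))
```

```text
2.725 [0.63689964 0.04042996 0.25995325] [3.14155103e+00 7.68314439e-05 2.12117596e-01] [0.6835348  0.28689857 0.21972742] [-3.01013256e-02  4.88653540e-01  1.27193178e+00 -5.99166035e-05
  1.38107194e+00  1.32858870e+00]
[[279.85767435 263.66251634]
 [279.79071857 207.91565748]
 [279.7150264  145.39299023]
 [324.85922719 313.58317415]]
```

View pics/b_wrist.png

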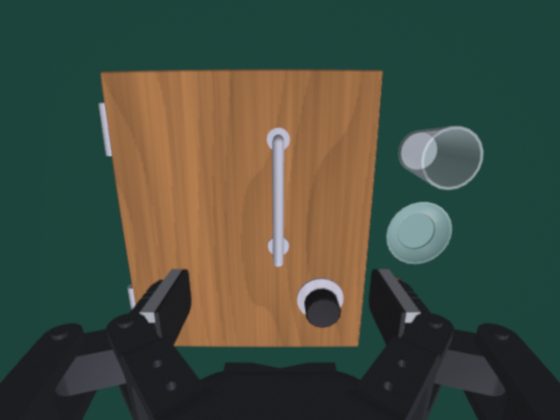

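The bar is at column 278.5, rows 138–264, against a prediction of 279.8 and 145–264. That is about 1 mm across, and the bar's x offset matches the nominal 35 mm. I'll correct for this, then descend, grip and tug.

```bash
sed -i 's/^BX=.*/BX=.035/; s/\.5977,\.0685/.5977,.0692/' h.py
python3 - <<'E'
from h import *
p,e=pose(0,0)
move_l([p[0],p[1],.16],list(e)); move_l(list(p),feed=.08)
print(current_wrist_force())
clamp(60); dwell(.2)
cv2.imwrite("pics/c_wrist.png",snapshot("wrist")[:,:,::-1])
print(current_time_s(),current_position(),current_width(),current_wrist_force(),current_ft_torque())
f0=np.array(current_wrist_force())
for i in range(1,7):
    q,_=pose(.0075*i,0)
    move_l(list(q),feed=.02); dwell(.1)
    f=np.array(current_wrist_force())
    print(i,(np.array(current_position())-p).round(4),(f-f0).round(1),round(current_time_s(),2))
    if (f-f0)[2]<-25: break
dwell(.2);print(current_width())
cv2.imwrite("pics/c_side.png",snapshot("side")[:,:,::-1])
E
```

```text
[-0.57187666 -0.90443319  0.56231426]
5.15 [0.63930128 0.04254948 0.11918641] 0.09682585293267956 [-2.58994235  1.77931573  6.51621569] [ 0.39335278  0.33447339 -0.00451224]
1 [-0.0001  0.0004  0.001 ] [  4.2  -0.4 -12.6] 5.5
2 [-0.0002  0.0008  0.0025] [  4.5   0.8 -11.6] 5.85
3 [-0.0003  0.0012  0.0037] [  3.9   0.6 -12. ] 6.2
4 [-0.0003  0.0016  0.005 ] [  3.8   0.9 -11.6] 6.55
5 [-0.0004  0.0018  0.0055] [  9.5  -1.6 -23.1] 6.9
6 [-0.0005  0.0019  0.0059] [ 13.9  -3.5 -34.4] 7.25
0.09142476762240367
```

View pics/c_wrist.png

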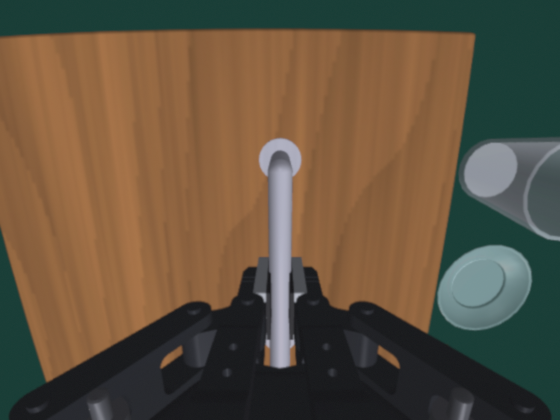

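View pics/c_side.png

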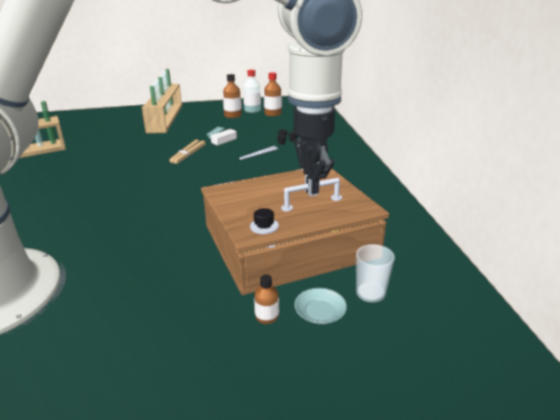

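The force climbed from 12 N to 34 N over less than 1 mm at about 5 to 6 mm of lift, and the side picture shows the lid gap open. That is a hard stop, so the catch is engaged. I'll lower the lid, release, and grip the knob.

Run:
```python
from h import *
p,e=pose(0,0)
move_l(list(p),feed=.04); dwell(.1); open_jaws(); 
move_l([p[0],p[1],.19],feed=.15)
k=cw([-.085,-.082,.097])
movep([k[0],k[1],.19],list(e))
cv2.imwrite("pics/d_wrist.png",snapshot("wrist")[:,:,::-1])
move_l([k[0],k[1],.1],feed=.08)
print(current_wrist_force(),current_time_s())
clamp(40); dwell(.2)
print(current_position(),k,current_width(),current_wrist_force(),current_ft_torque(),current_time_s())
cv2.imwrite("pics/d2_wrist.png",snapshot("wrist")[:,:,::-1])
cv2.imwrite("pics/d2_side.png",snapshot("side")[:,:,::-1])
```

```text
[ 0.54308039  0.47712136 -0.35323563] 11.2083
[ 0.53199112 -0.02865186  0.10036568] [ 0.53195513 -0.0289153   0.097     ] 0.42471673967095575 [-2.15630483  2.60747956  7.10587599] [0.49138568 0.30157492 0.01328087] 11.9083
```

View pics/d2_wrist.png

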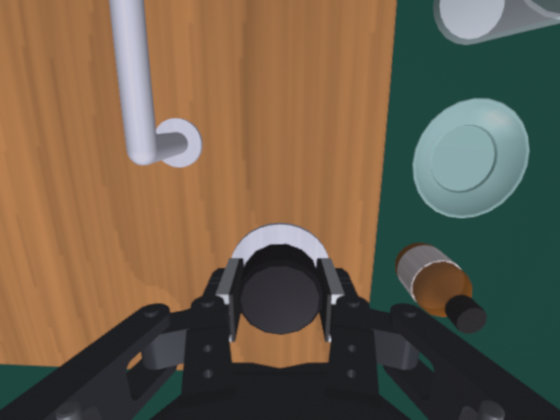

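View pics/d2_side.png

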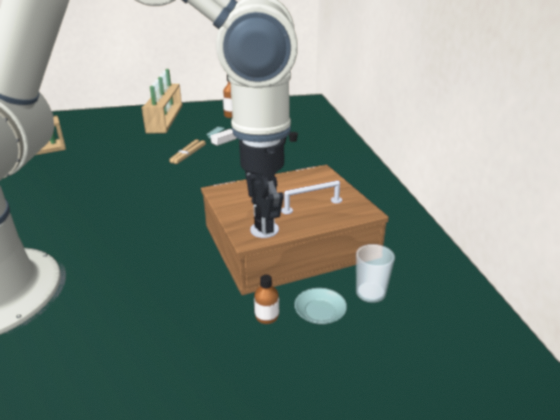

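The pads straddle the knob symmetrically about column 280, and the opening is about 36 mm against a 38 mm knob. Next I turn it 1.3 rad with the last joint.

Run:
```python
from h import *
q=list(current_q());q0=q[5]
for i in range(1,5):
    q[5]=q0-1.32*i/4; move_j(q); print(np.round(current_ft_torque(),3),np.round(current_wrist_force(),1),current_q()[5]-q0,current_time_s())
dwell(.2)
cv2.imwrite("pics/e_wrist.png",snapshot("wrist")[:,:,::-1])
open_jaws()
x=current_position(); move_l([x[0],x[1],.19])
p,e=pose(0,0)
movep([p[0],p[1],.19],list(e)); move_l(list(p),feed=.1)
clamp(60); dwell(.2)
print(current_time_s(),current_width(),current_wrist_force())
```

```text
[-0.278  0.106  0.048] [-1.5 -1.7  1.5] -0.32604175737814456 12.4333
[-0.556  0.009  0.033] [-0.6 -3.3  1.4] -0.6538229349816808 12.8583
[-0.833 -0.109  0.093] [ 1.  -4.9  1.5] -0.9827806850465457 13.2833
[-0.91  -0.196  0.043] [ 1.5 -5.1  0. ] -1.3129157164146144 13.7083
18.3667 0.09186904653352408 [-2.03842746  2.60843998  5.16504037]
```

View pics/e_wrist.png

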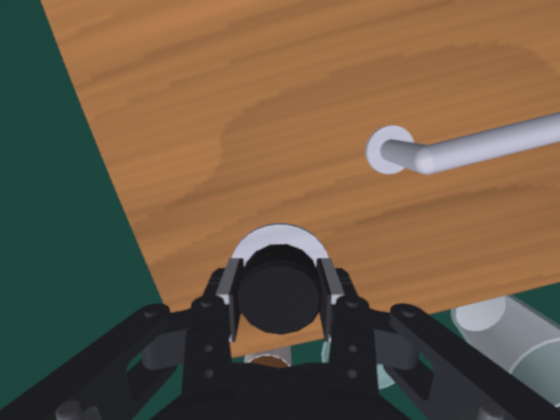

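The wrist moment about the tool axis was 0.03–0.09 N·m during the turn, consistent with the 0.06 N·m knob. Now I lift along the lid's arc, rotating the tool with the lid and stopping if the force rises.

Run:
```python
from h import *
f0=np.array(current_wrist_force());ok=True
for t in [.01,.02,.03,.04,.06,.08]+list(np.arange(.12,.42,.05)):
    q,e=pose(t,t); move_l(list(q),list(e),feed=.04)
    f=np.array(current_wrist_force()); print(round(t,2),(f-f0).round(1),round(current_width(),3),round(current_time_s(),1))
    if np.linalg.norm(f-f0)>32: ok=False;break
dwell(.2)
cv2.imwrite("pics/f_side.png",snapshot("side")[:,:,::-1])
print(ok,current_time_s(),np.array(current_position())-q)
```

```text
0.01 [ 3.1 -2.3 -9.6] 0.09 18.6
0.02 [ 3.7 -1.4 -9.8] 0.092 18.9
0.03 [  4.2  -1.  -10.3] 0.089 19.1
0.04 [  4.   -0.9 -10.3] 0.096 19.4
0.06 [  4.8  -1.  -10.3] 0.088 19.6
0.08 [ 3.5 -1.2 -9.5] 0.092 19.9
0.12 [ 3.8 -0.2 -9.9] 0.087 20.2
0.17 [ 3.3  0.2 -9.6] 0.089 20.5
0.22 [  4.1  -1.  -10.1] 0.093 20.9
0.27 [ 6.1 -1.5 -9.3] 0.089 21.3
0.32 [  4.8  -1.2 -10.1] 0.088 21.6
0.37 [  4.5  -1.3 -11.5] 0.091 22.0
True 22.225 [ 2.70808542e-05 -1.60460284e-04 -2.40236291e-04]
```

View pics/f_side.png

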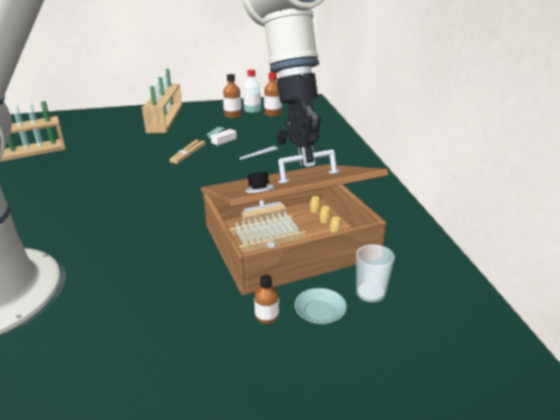

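The catch is free and the lid is up about 0.37 rad, with the free edge at (190–388, 170–200) and the slides visible inside. Next I raise it to 0.8 rad.

Run:
```python
from h import *
for t in list(np.arange(.42,.81,.05))+[.8]:
    q,e=pose(t,t); move_l(list(q),list(e),feed=.04)
    f=np.array(current_wrist_force())
    if np.linalg.norm(f)>40: print("force",t,f);break
dwell(.6)
print(t,current_wrist_force(),current_width(),current_time_s(),np.array(current_position())-q,np.abs(current_dq()).max())
cv2.imwrite("pics/g_side.png",snapshot("side")[:,:,::-1]);cv2.imwrite("pics/g_top.png",snapshot("top")[:,:,::-1])
# predicted pixels of the lid's free corners vs angle, side view
c=get_calibration("side");K=np.array([[c['fx'],0,c['cx']],[0,c['fy'],c['cy']],[0,0,1]])
for t in(.6,.7,.8,.9):
    P=[cw([x,.13-.26*np.cos(t)+.012*np.sin(t),.085+.26*np.sin(t)+.012*np.cos(t)]) for x in(-.15,.15)]
    print(t,cv2.projectPoints(np.array(P),cv2.Rodrigues(np.array(c['R']))[0],np.array(c['t']),K,np.array(c['dist']))[0].reshape(-1,2).round(0).tolist())
```

```text
0.8 [ 5.05276214  0.92834505 -4.63171674] 0.09357032204892513 25.9667 [ 1.10423913e-04 -2.05333447e-04 -5.69052399e-05] 0.002307465475922488
0.6 [[224.0, 162.0], [379.0, 136.0]]
0.7 [[221.0, 147.0], [375.0, 123.0]]
0.8 [[217.0, 133.0], [371.0, 111.0]]
0.9 [[213.0, 121.0], [366.0, 100.0]]
```

View pics/g_side.png

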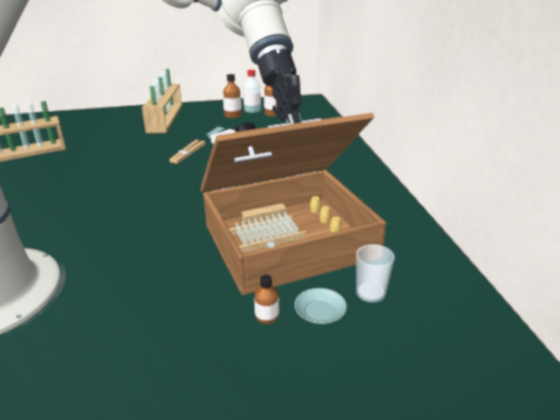

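View pics/g_top.png

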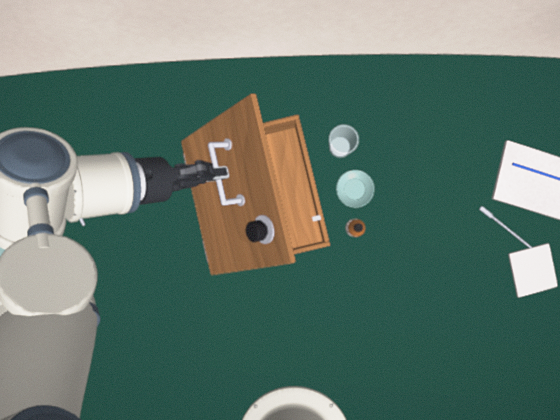

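The side picture puts the free edge's corners at about (217,134) and (373,116), which means a lid angle of about 0.78 rad. In the top picture the beaker (343,141), dish (355,188) and dropper (355,228) haven't moved. I'm handing in.

Run:
```python
from cell import *
job_done()
```

```text
the job is handed in; nothing more can be done
```

The lid is open and held in the fingers at about 0.78 rad (about 45°), and I handed the job in at about 26 s of the 64 s allowed. No verdict is reported.

- **First tug:** the lid came up about 5–6 mm by the handle, then stopped hard as the force rose to 34 N, so the catch was engaged.
- **Freeing the catch:** I let the lid down, turned the knob 1.31 rad, gripped the handle again and lifted the lid along its arc. The lift took a steady 10–12 N up to 0.37 rad with no stop.
- **Last checks:** the arm was still, the grip was on the bar (opening 0.09) and the wrist force was about 7 N. The lid angle comes from the side picture and agrees with the commanded 0.8 rad. The beaker, dish and dropper bottle are at the same pixels in the top picture as at the start. No check failed or disagreed.

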